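# Close the parts tin and hold the parts case open

## Robot

A 6-joint arm with a two-finger parallel gripper is mounted at the origin on the work surface. World frame = base frame: x ahead of the robot, y to its left, z up, the work surface at z = 0. Lengths are in m, angles in rad, forces in N, time in s.
With the tool pointing down it reaches from about 0.25 to 0.725 m from the base axis. Payload 4 kg.
Tool frame: the origin (TCP) lies on the centre line of the jaws, within the pads' length; the fingertips stand 22 mm ahead of it and the grasp point (between the pads) lies 3 mm ahead of it (bot.tip_reach is the distance from the TCP to the fingertips, in m); z points along the fingers, y is the line along which they close (so a half turn about z gives the same grasp; the last joint's range is limited). The gripper opens to 85 mm and grips with 20 to 120 N. Pads are 22 mm wide; open, the fingers measure 114 mm over their backs; the gripper's body (76 mm by 85 mm) begins 54 mm behind the grasp point. The pads swing forward as they close: fully open they stand 13 mm farther back than shut.
Start: joints at [-1.298, 0.241, 0.005, 1.335, 0, 1.571], TCP at [0.135, -0.482, 0.253] pointing down, gripper open.
Joint ranges: [-2.72, 2.72], [-1.05, 1.87], [-1.09, 1.28], [-1.99, 2.15], [-1.42, 1.44], [-3.14, 3.14]. Speed limits (rad/s): [2.79, 2.79, 3.14, 3.14, 3.14, 3.14].

## Interface

Orientations are given as a unit quaternion [x, y, z, w].
In Python, from workcell import bot gives the robot as it stands. The module is installed in compiled form; this text tells all that it offers.
- The arm moves only by the tool apply_moves, never from a script. Its argument "commands" is a list of rows, each a list of 4 numbers: the shift along the tool's x, y, z scaled (see below), then the turn about the tool's z scaled (see below). In form: [[tx, ty, tz, roll], ...]. A call has exactly 5 rows; each row shifts and turns the commanded pose from where the row before left it, along the tool's axes as they then stand; what a row does not reach is not made up. The controller multiplies each number of a shift by 20 mm and each number of a turn by 60 degrees. A row lasts 1/12 s, in which the tool goes at most 41.7 mm and 7.16 degrees, less where a joint would pass 70% of its speed; a pose out of reach is approached as far as the arm can. A call with a number of a shift or a turn outside -1 to 1 is refused whole. A call with a gripper value outside its range is refused whole. "claw" is the closure, from 0 (fully open) to 1 (shut), set as the call begins (left out, the last holds). The fingers move at their own pace and stop on an object; the grip force is fixed at half the most. Time passes only in rows, so rows that do not move let the fingers close, or fill a call up. It gives the time, the measured TCP pose, the force, the opening and the grip force at its end, in the units of the state.
- bot.get_obs(): the state, without advancing time (a new reading comes with each control period).
- bot.camera(name): name is "scene" or "side" or "wrist"; returns a dict with "image" (480x640x3 uint8, blue, green, red), "camera_matrix" (3x3 intrinsics, pixels), "R" (3x3) and "t" (3): a world point X has camera coordinates R X + t. Camera axes: x right, y down, z forward; pixel columns grow to the right and rows downward; lengths in m; the calibration is good to about 2 mm. A picture is of the moment at which its call begins. There is no depth.
- bot.job_done(): hands the job in; it is judged then, once.
The state is a dict: "clock": time; "joint_pos": joint angles; "joint_vel": joint speeds; "tau": joint torques, N m; "eef_pos": TCP position; "tool_rot": TCP orientation; "ft_force": force on the tool from outside, world axes, zero at the start; "ft_torque": the same for the moment, N m; "grip_width": finger opening in m; "grasp_force": force on a finger pad.
Only numpy, scipy, OpenCV 4.12 (cv2) and the standard library are available. Lean on these libraries where they do the work, as an engineer would, in place of code of your own. Each camera call takes 0.05 s, during which the arm holds its last target. There are 200 camera calls.

## Task

A watchmaker sitting across the bench is about to put the small steel parts tin away in the hinged parts case. First press the tin's loose lid down until it is fully home and level all round; then lift the case's lid by its handle and finish while holding it open with the gripper at 45 degrees from closed, steady (let go and it falls shut, so do not let go). Leave the other things on the bench alone.

Things in the scene. Friction and masses are not known exactly. Their poses are not given: they have to be found in the camera images.
- tin: Small round steel tin, loose, 70 mm outer diameter, 45 mm high to its rim, wall 3 mm, 0.3 kg. Origin: centre of its underside; z up. Four sprung catches in its mouth carry the loose lid, its flange about 6 mm above the rim (lid top 55 mm above the bench). Lid home: flange on the rim (top at 49 mm); this takes about 5 to 12 N straight down near its centre, then it stays by friction.
- tin_lid: Round steel press-on lid of the tin, 74 mm across, flat top without a knob: a 4 mm thick flange over a 15 mm deep tapered plug (54 to 60 mm across) that enters the tin. Origin: centre of the plug's underside, 19 mm below the flat top; z up. At the start it sits loose and central on the tin, origin about 36 mm above the tin's origin; fully home, 30 mm.
- case: Cream parts case, fixed to the bench: open box 200 mm (x) by 220 mm (y), 65 mm high, wall 6 mm, divided into four, with a hinged lid having a clear window. Origin: centre of its underside. Its own +x side carries the hinge and is turned towards the robot (yaw near pi), so the lid's free edge and handle are on the side away from the robot.
- case_lid (a joint): Angle of the case's lid, rad: 0 closed, grows as the free edge rises, 0.785 is 45 degrees, stop at 1.9. About 0.3 kg, free hinge without spring or friction to speak of: it falls shut. The lid plate is 200 mm from hinge to free edge, 220 mm wide, 8 mm thick.
- case_lid_handle (a point): Middle of the lid's handle: round steel bar, 11 mm diameter, 110 mm long, parallel to the hinge, on two posts 94 mm apart; centre line 35 mm above the lid's top face (108 mm above the bench when closed), 170 mm from the hinge line, 30 mm in from the free edge. Moves with the lid. Axes are the lid's: z away from its top face, y along the bar, x towards the hinge.
- case_lid_hinge (a point): Middle of the lid's hinge line, 65.5 mm above the bench, at the underside of the lid; the hinge line runs along the case's y. Axes turn with the lid as those of the handle.
- wide_tin: Bystander: closed low steel tin, 96 mm across, 34 mm high. Origin: centre of its underside.
- oil_bottle: Bystander: small clear bottle, 44 mm across, 100 mm high. Origin: centre of its underside.
- jar: Bystander: small glass jar with a black cap, 54 mm across, 50 mm high. Origin: centre of its underside.

How it is judged:
On the way, in this order (a step that is already met when the one before it is completed fails the run):
1. the tin's lid is pressed home and level while the case is still shut (z of tin_lid in the frame of tin between 0.027 and 0.0318 m and horizontal distance between tin_lid and tin below 0.005 m and angle between the z axis of tin_lid and the z axis of tin, either way round below 0.05 rad and angle between tin's own z axis and vertical below 0.06 rad and value of joint case_lid below 0.1 rad), for 0.2 s.
2. the gripper holds the case's lid open at 45 degrees (value of joint case_lid between 0.665 and 0.905 rad and contact force between the fingers and case above 0.5 N and contact force between case and wide_tin below 0.1 N and contact force between case and oil_bottle below 0.1 N and contact force between case and jar below 0.1 N and contact force between case and tin below 0.1 N and contact force between case and tin_lid below 0.1 N), for 0.3 s.
At the end, for the whole second after the job is handed in: The gripper's fingers hold the case's lid still (under 0.05 rad/s) at 45 degrees within 7 degrees, with nothing else propping it or leaning on the case; the tin stands upright with its lid home: within 1.8 mm of flush on the rim, central within 5 mm, level with it within about 3 degrees (all of step 2 and z of tin_lid in the frame of tin between 0.027 and 0.0318 m and horizontal distance between tin_lid and tin below 0.005 m and angle between the z axis of tin_lid and the z axis of tin, either way round below 0.05 rad and angle between tin's own z axis and vertical below 0.06 rad and velocity of joint case_lid between -0.05 and 0.05 rad/s); the arm keeps its last pose, push and grip.
It fails at once if another thing on the bench is moved more than 20 mm (distance of any of wide_tin, oil_bottle, jar from where it was at the start of the episode above 0.02 m).
It also fails if it takes over 48 s, if anything falls off the work surface, if the arm or the gripper's body presses on something with over 40 N, if the wrist force passes 120 N, or if a joint passes its speed limit or range.

## Working session

There is one attempt and no reset: what is moved stays moved. The work goes in short steps, Python scripts to look and compute and a tool call to move; the robot and the scene stay as the last step left them, time stands still between calls to the robot, and variables do not carry over. Pictures are saved under pics/ and viewed, at most 10 in all, crops included, and the job is handed in when it is done.

Besides the shell and the picture viewer there is one more tool, called after ">>>" as name(argument=value, ...) on one line, values as JSON. apply_moves: Moves the arm, as the interface text tells. Shifts and turns lie within -1 to 1; 1 stands for 20 mm of shift or 60 degrees of turn. Its arguments: {"type":"object","properties":{"commands":{"type":"array","items":{"type":"array","items":{"type":"number","minimum":-1,"maximum":1}}},"claw":{"type":"number"}},"required":["commands"]}

```bash
mkdir -p pics; python3 - <<'E'
from workcell import bot
import cv2,numpy as np,pickle
d={n:bot.camera(n) for n in("scene","side","wrist")}
pickle.dump(d,open('cams.pkl','wb'))
for n in d:
    cv2.imwrite(f'pics/{n}0.png',d[n]["image"]); print(n,d[n]["camera_matrix"].tolist(),(-d[n]["R"].T@d[n]["t"]).round(3))
o=bot.get_obs();print(o['eef_pos'],o['tool_rot'],o['clock'],bot.tip_reach)
E
```

```text
scene [[502.17361108267227, 0.0, 324.61648927872886], [0.0, 502.17361108267227, 239.48211277245278], [0.0, 0.0, 1.0]] [ 1.084 -0.224  1.005]
side [[441.8593432930528, 0.0, 320.0141429113372], [0.0, 441.8593432930528, 242.8207890600872], [0.0, 0.0, 1.0]] [0.542 0.597 0.746]
wrist [[390.70111654650276, 0.0, 319.10177687039726], [0.0, 390.70111654650276, 238.96588275162705], [0.0, 0.0, 1.0]] [ 0.212 -0.46   0.374]
[ 0.13459693 -0.48108915  0.25263866] [ 9.90714172e-01  1.35958861e-01 -9.69694332e-05 -7.79793518e-04] 0.15 0.022
```

View pics/scene0.png

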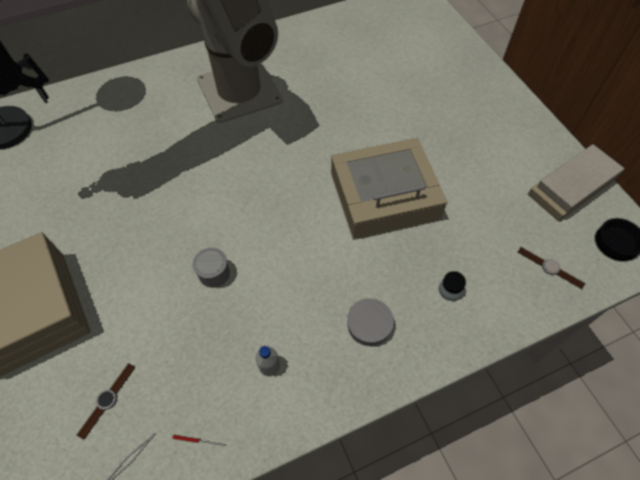

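View pics/side0.png

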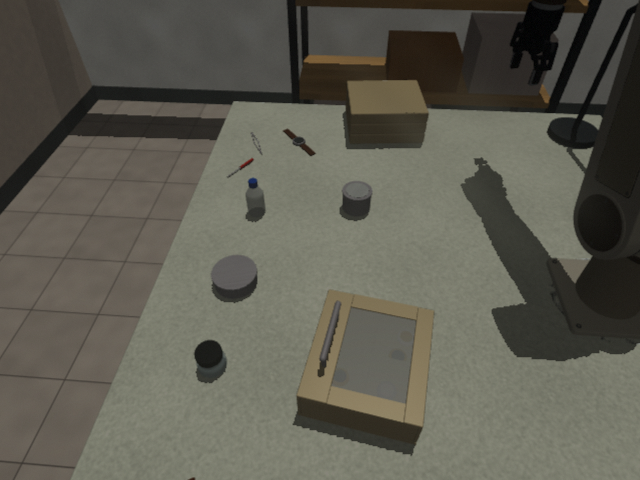

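The scene view shows the tin at about (211,262) and the case with its handle running from (377,204) to (424,191). In the side view the tin is at (357,192) and the handle runs from (338,304) to (323,368). I'll enlarge these areas next.

```bash
python3 - <<'E'
import cv2,numpy as np,pickle
d=pickle.load(open('cams.pkl','rb'))
def c(n,x,y,w,h,W,H): 
    return cv2.resize(cv2.convertScaleAbs(d[n]["image"][y:y+h,x:x+w],alpha=1.5),(W,H),interpolation=cv2.INTER_CUBIC)
a=np.hstack([c('scene',180,235,60,60,300,300),c('scene',325,135,125,75,500,300)])
b=np.hstack([c('side',330,170,60,60,300,300),c('side',290,285,150,90,500,300)])
cv2.imwrite('pics/z.png',np.vstack([a,b]))
E
```

```text
(no output)
```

View pics/z.png

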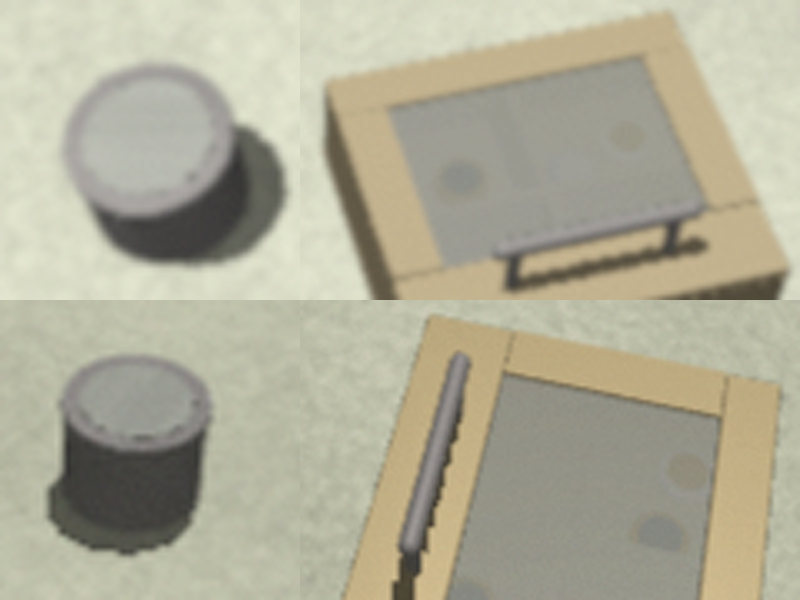

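The crops give these pixel positions:

| Feature | Scene | Side |
|---|---|---|
| Lid centre | (209.8,263) | (357.2,190.6) |
| Handle end 1 | (374.3,198) | (338,302.1) |
| Handle end 2 | (425.8,187.3) | (323,358.5) |

The top corners of the case lid are in the scene crop too, at (331.8,155), (418,138) and (447.5,202).

```bash
cat >h.py <<'E'
import numpy as np,cv2
def ray(c,p):
    v=np.linalg.inv(c["camera_matrix"])@[p[0],p[1],1]; return -c["R"].T@c["t"],c["R"].T@v
def plane(c,p,z):
    o,v=ray(c,p); return o+v*(z-o[2])/v[2]
def tri(c1,p1,c2,p2):
    P=[c["camera_matrix"]@np.c_[c["R"],c["t"]] for c in(c1,c2)]
    X=cv2.triangulatePoints(P[0],P[1],np.float64(p1),np.float64(p2))[:,0]; return X[:3]/X[3]
E
python3 - <<'E'
from h import *;import pickle
d=pickle.load(open('cams.pkl','rb'));s,t=d['scene'],d['side']
for n,a,b,z in[('tin',(209.8,263),(357.2,190.6),.055),('h1',(374.3,198),(338,302.1),.108),('h2',(425.8,187.3),(323,358.5),.108)]:
    print(n,tri(s,a,t,b).round(4),plane(s,a,z).round(4),plane(t,b,z).round(4))
for p in[(331.8,155),(418,138),(447.5,202)]:print(plane(s,p,.0735).round(4))
for n,a,z in[('jar',(454,282),.05),('wide',(371,321),.034),('bot',(265,352),.1)]:print(n,plane(s,a,z).round(3))
from workcell import bot
from scipy.spatial.transform import Rotation as R
print(R.from_quat(bot.get_obs()['tool_rot']).as_matrix().round(3))
E
```

```text
tin [ 0.5233 -0.2428  0.0515] [ 0.5262 -0.2424  0.055 ] [ 0.5226 -0.2394  0.055 ]
h1 [0.5513 0.1341 0.1076] [0.5521 0.1341 0.108 ] [0.5508 0.1339 0.108 ]
h2 [0.5717 0.2489 0.1098] [0.5734 0.2508 0.108 ] [0.5688 0.2458 0.108 ]
[0.3782 0.1128 0.0735]
[0.4167 0.3268 0.0735]
[0.6095 0.2928 0.0735]
jar [0.779 0.211 0.05 ]
wide [0.779 0.017 0.034]
bot [ 0.773 -0.206  0.1  ]
[[ 0.963  0.269 -0.   ]
 [ 0.269 -0.963  0.002]
 [ 0.    -0.002 -1.   ]]
```

>>> apply_moves(commands=[[0,0,0,-0.107],[0,0,0,-0.107],[0,0,0,-0.107],[0,0,0,-0.107],[0,0,0,-0.107]], claw=1)

```text
clock: 0.57
eef_pos: [0.1346, -0.4812, 0.2529]
tool_rot: [0.913, 0.407, 0.0, -0.0]
ft_force: [0.8, 0.0, -0.5]
grip_width: 0.0256
grasp_force: 0.0
```

>>> apply_moves(commands=[[0,0,0,-0.107],[0,0,0,-0.107],[0,0,0,-0.107],[0,0,0,-0.107],[0,0,0,-0.107]])

```text
clock: 0.98
eef_pos: [0.1346, -0.4813, 0.2529]
tool_rot: [0.765, 0.644, 0.0, -0.0]
ft_force: [-0.6, 0.6, 0.3]
grip_width: 0.0004
grasp_force: 0.0
```

>>> apply_moves(commands=[[0.76,0.855,0,0],[0.76,0.855,0,0],[0.76,0.855,0,0],[0.76,0.855,0,0],[0.76,0.855,0,0]])

```text
clock: 1.4
eef_pos: [0.2329, -0.421, 0.253]
tool_rot: [0.767, 0.641, 0.0, -0.0]
ft_force: [-0.4, -0.5, -0.1]
grip_width: -0.0003
grasp_force: 0.0
```

>>> apply_moves(commands=[[0.76,0.855,0.4,0],[0.76,0.855,0.4,0],[0.76,0.855,0.4,0],[0.76,0.855,0.4,0],[0.76,0.855,0.4,0]])

```text
clock: 1.82
eef_pos: [0.3306, -0.3612, 0.2127]
tool_rot: [0.767, 0.642, -0.0, -0.0]
ft_force: [-0.4, -0.8, -1.6]
grip_width: -0.0002
grasp_force: 0.0
```

>>> apply_moves(commands=[[0.76,0.855,0.4,0],[0.76,0.855,0.4,0],[0.76,0.855,0.4,0],[0.76,0.855,0.4,0],[0.76,0.855,0.4,0]])

```text
clock: 2.23
eef_pos: [0.4281, -0.3015, 0.1726]
tool_rot: [0.767, 0.642, -0.0, -0.0]
ft_force: [-0.2, -0.2, 0.5]
grip_width: 0.0001
grasp_force: 0.0
```

>>> apply_moves(commands=[[0.76,0.855,0.4,0],[0.76,0.855,0.4,0],[0.76,0.855,0.4,0],[0.76,0.855,0.4,0],[0.76,0.855,0.4,0]])

```text
clock: 2.65
eef_pos: [0.5256, -0.2418, 0.1324]
tool_rot: [0.767, 0.642, -0.0, -0.0]
ft_force: [-0.0, -0.4, -1.0]
grip_width: -0.0001
grasp_force: 0.0
```

>>> apply_moves(commands=[[0,0,0,0],[0,0,0,0],[0,0,0,0],[0,0,0,0],[0,0,0,0]])

```text
clock: 3.07
eef_pos: [0.5244, -0.2434, 0.1338]
tool_rot: [0.767, 0.641, 0.0, 0.0]
ft_force: [0.6, -0.5, 0.3]
grip_width: -0.0
grasp_force: 0.0
```

```bash
python3 - <<'E'
from workcell import bot
import cv2,numpy as np,pickle
d={n:bot.camera(n) for n in("scene","side")}
pickle.dump(d,open('cams1.pkl','wb'))
def c(n,x,y,w,h): return cv2.resize(cv2.convertScaleAbs(d[n]["image"][y:y+h,x:x+w],alpha=1.5),(400,400),interpolation=cv2.INTER_CUBIC)
cv2.imwrite('pics/b.png',np.hstack([c('scene',170,215,80,80),c('side',317,140,80,80)]))
from h import *
e=bot.get_obs()['eef_pos']-[0,0,.022]
for n in d:
    q=d[n]["camera_matrix"]@(d[n]["R"]@e+d[n]["t"]);print(n,q[:2]/q[2])
E
```

```text
scene [203.56775987 249.52865947]
side [357.76818226 170.67540593]
```

View pics/b.png

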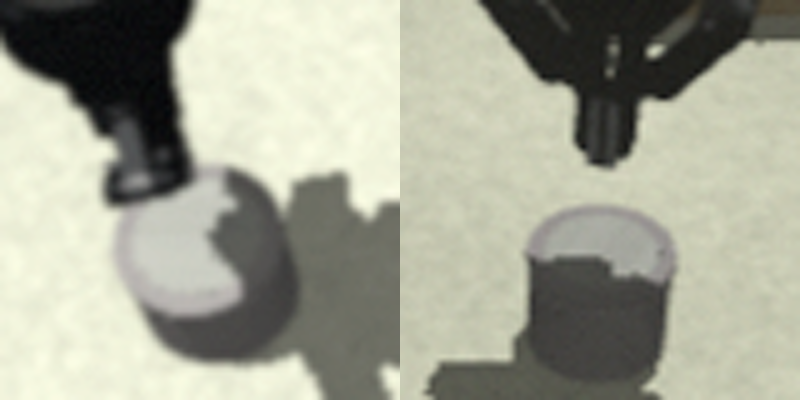

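The tip shows at scene crop (147,187) and side crop (604,155), while the projected points are (168,172) and (604,153). I'll overlay the tool's geometry to settle that scene offset.

```bash
python3 - <<'E'
from workcell import bot
import cv2,numpy as np,pickle
from scipy.spatial.transform import Rotation as R
d=pickle.load(open('cams1.pkl','rb'))
o=bot.get_obs();M=R.from_quat(o['tool_rot']).as_matrix();print(o['eef_pos'])
out=[]
for n,x,y in(("scene",150,195),("side",305,120)):
    c=d[n];k=4
    im=cv2.resize(cv2.convertScaleAbs(c["image"][y:y+100,x:x+100],alpha=2.5,beta=20),(400,400),interpolation=cv2.INTER_CUBIC)
    def P(X):
        q=c["camera_matrix"]@(c["R"]@X+c["t"]);q=q[:2]/q[2];return tuple(int(v) for v in ((q-[x,y]+.5)*k))
    for dz,col in((.022,(0,0,255)),(-.02,(0,160,0))):
        pts=[P(o['eef_pos']+M@np.array([a,b,dz])) for a,b in((.011,.014),(.011,-.014),(-.011,-.014),(-.011,.014))]
        cv2.polylines(im,[np.array(pts)],True,col,1)
    cv2.circle(im,P(np.array([.524,-.2415,.055])),3,(255,0,0),-1)
    out.append(im)
cv2.imwrite('pics/c.png',np.hstack(out))
E
```

```text
[ 0.5245882  -0.24337418  0.13386396]
```

View pics/c.png

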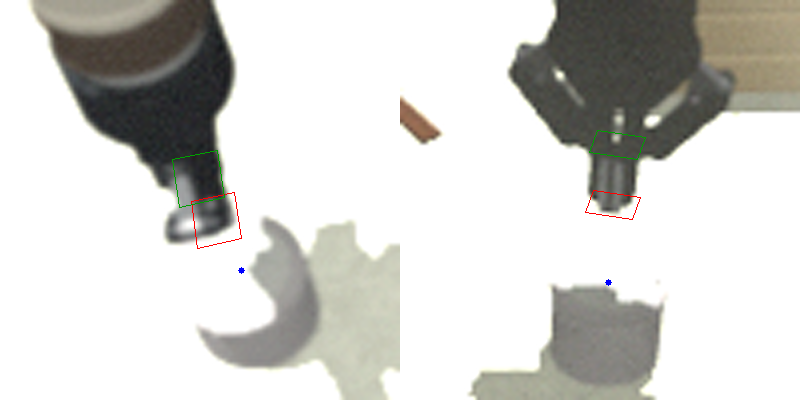

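Blue marks the lid centre and red the expected tip outline. The right edge of the tip matches, but a part at scene (170,235) sticks out to the left. The wrist view should explain it.

```bash
python3 - <<'E'
from workcell import bot
import cv2,numpy as np
c=bot.camera('wrist');o=bot.get_obs();im=c["image"].copy()
for X,col in((np.array([.524,-.2415,.055]),(0,0,255)),(o['eef_pos']-[0,0,.022],(0,255,0))):
    q=c["camera_matrix"]@(c["R"]@X+c["t"]);q=q[:2]/q[2];print(q);cv2.circle(im,tuple(int(v) for v in q),4,col,-1)
cv2.imwrite('pics/w.png',im)
E
```

```text
[316.44617484 260.176789  ]
[318.21463159 314.09817225]
```

View pics/w.png

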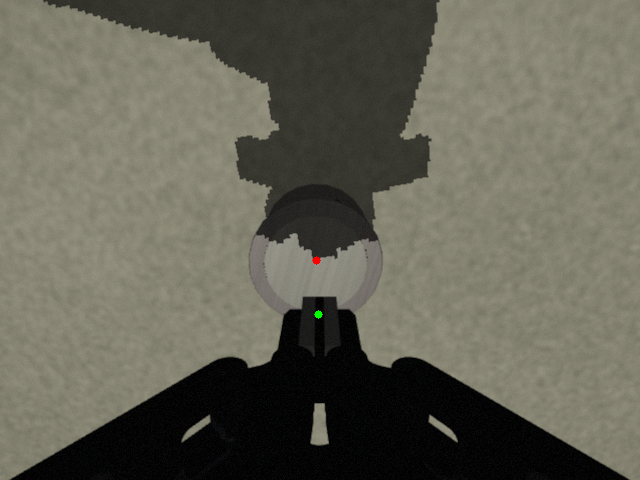

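The wrist view puts the lid centre at about (316,260) and the tip centre at about (318,314), so they line up once perspective is allowed for. I can descend.

>>> apply_moves(commands=[[0.1,0,0.54,0],[0,0,0.54,0],[0,0,0.54,0],[0,0,0.54,0],[0,0,0.54,0]])

```text
clock: 3.63
eef_pos: [0.5249, -0.2407, 0.0779]
tool_rot: [0.767, 0.642, -0.0, -0.0]
ft_force: [0.2, -0.1, -0.7]
grip_width: 0.0001
grasp_force: 0.0
```

>>> apply_moves(commands=[[0,0,0.05,0],[0,0,0.05,0],[0,0,0.05,0],[0,0,0.05,0],[0,0,0.05,0]])

```text
clock: 4.05
eef_pos: [0.5258, -0.2409, 0.0751]
tool_rot: [0.767, 0.642, 0.0, 0.001]
ft_force: [-1.9, 0.2, 7.6]
grip_width: -0.0001
grasp_force: 3.6
```

>>> apply_moves(commands=[[0,0,0.05,0],[0,0,0.05,0],[0,0,0.05,0],[0,0,0.05,0],[0,0,0,0]])

```text
clock: 4.47
eef_pos: [0.5266, -0.2411, 0.0719]
tool_rot: [0.767, 0.642, 0.001, 0.002]
ft_force: [0.2, 0.5, 3.5]
grip_width: 0.0004
grasp_force: 1.7
```

>>> apply_moves(commands=[[0,0,0.05,0],[0,0,0.05,0],[0,0,0,0],[0,0,0,0],[0,0,0,0]])

```text
clock: 4.88
eef_pos: [0.5265, -0.2412, 0.071]
tool_rot: [0.767, 0.642, 0.001, 0.002]
ft_force: [-3.1, 1.1, 13.5]
grip_width: 0.0002
grasp_force: 6.8
```

>>> apply_moves(commands=[[0,0,0.05,0],[0,0,0.05,0],[0,0,0,0],[0,0,0,0],[0,0,0,0]])

```text
clock: 5.3
eef_pos: [0.5265, -0.2412, 0.071]
tool_rot: [0.767, 0.642, 0.001, 0.002]
ft_force: [-6.9, 3.1, 23.2]
grip_width: 0.0001
grasp_force: 11.7
```

>>> apply_moves(commands=[[0,0,-0.3,0],[0,0,-1,0],[0,0,-1,0],[0,0,-1,0],[0,0,-1,0]])

```text
clock: 5.72
eef_pos: [0.5251, -0.2406, 0.153]
tool_rot: [0.767, 0.642, -0.0, -0.0]
ft_force: [0.4, -1.3, -0.2]
grip_width: 0.0004
grasp_force: 0.0
```

>>> apply_moves(commands=[[0.98,-0.09,-1,0],[0.98,-0.09,-1,0],[0.98,-0.09,0,0],[0.98,-0.09,0,0],[0.98,-0.09,0,0]], claw=0)

```text
clock: 6.13
eef_pos: [0.5341, -0.142, 0.1929]
tool_rot: [0.767, 0.641, 0.0, 0.001]
ft_force: [-0.3, 0.1, 0.5]
grip_width: 0.0607
grasp_force: 0.0
```

>>> apply_moves(commands=[[0.98,-0.09,0,0],[0.98,-0.09,0,0],[0.98,-0.09,0,0],[0.98,-0.09,0,0],[0.98,-0.09,0,0]])

```text
clock: 6.55
eef_pos: [0.5422, -0.0437, 0.1922]
tool_rot: [0.767, 0.642, -0.0, 0.0]
ft_force: [-0.4, -0.4, -0.8]
grip_width: 0.0852
grasp_force: 0.0
```

>>> apply_moves(commands=[[0.98,-0.09,0,0],[0.98,-0.09,0,0],[0.98,-0.09,0,0],[0.98,-0.09,0,0],[0.98,-0.09,0,0]])

```text
clock: 6.97
eef_pos: [0.5506, 0.0544, 0.1922]
tool_rot: [0.767, 0.642, -0.0, -0.0]
ft_force: [-0.2, 0.4, -0.2]
grip_width: 0.0854
grasp_force: 0.0
```

>>> apply_moves(commands=[[0.98,-0.09,0,0],[0.98,-0.09,0,0],[0.98,-0.09,0,0],[0.98,-0.09,0,0],[0.98,-0.09,0,0]])

```text
clock: 7.38
eef_pos: [0.559, 0.1524, 0.1921]
tool_rot: [0.767, 0.642, -0.0, -0.0]
ft_force: [0.6, -0.5, 0.1]
grip_width: 0.0856
grasp_force: 0.0
```

>>> apply_moves(commands=[[0.98,-0.09,0,0],[0.98,-0.09,0,0],[0,0,0,0],[0,0,0,0],[0,0,0,0]])

```text
clock: 7.8
eef_pos: [0.5623, 0.1903, 0.192]
tool_rot: [0.767, 0.642, -0.0, 0.0]
ft_force: [0.0, -0.0, -0.0]
grip_width: 0.0852
grasp_force: 0.0
```

```bash
python3 - <<'E'
from workcell import bot
import cv2,numpy as np
out=[]
def crop(c,x,y,w,h,a=1.5):return cv2.resize(cv2.convertScaleAbs(c["image"][y:y+h,x:x+w],alpha=a),(400,400),interpolation=cv2.INTER_CUBIC)
s=bot.camera('side');c=bot.camera('wrist');o=bot.get_obs();print(o['eef_pos'],o['tool_rot'],o['grip_width'])
for X in((.5513,.1341,.108),(.5717,.2489,.108),o['eef_pos']-[0,0,.022]):
    q=c["camera_matrix"]@(c["R"]@np.array(X)+c["t"]);q=q[:2]/q[2];print(q);cv2.circle(c["image"],tuple(int(v) for v in q),4,(0,0,255),-1)
out=[cv2.resize(crop(s,327,160,60,60),(320,480)),cv2.resize(c["image"],(480,480))]
out[0]=cv2.copyMakeBorder(cv2.resize(crop(s,327,160,60,60),(320,320)),0,160,0,0,cv2.BORDER_CONSTANT)
cv2.imwrite('pics/d.png',np.hstack(out))
E
```

```text
[0.56244865 0.18974426 0.19224537] [ 7.67364083e-01  6.41211584e-01 -2.57336135e-04  5.64831552e-05] 0.08543324524673958
[316.61102306 346.66787934]
[315.82106103 151.64412837]
[318.43102217 314.82344081]
```

View pics/d.png

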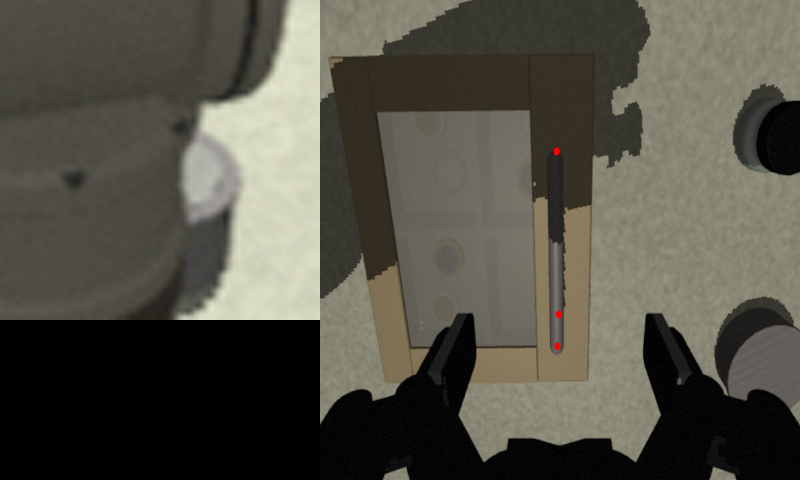

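The handle spans (557,152) to (557,347) in the right half, matching the projection and centred between the fingers. The arm hides the tin in the side view, so I'll check its lid from the scene camera before touching the case.

```bash
python3 - <<'E'
from workcell import bot
import cv2,numpy as np,pickle
d=pickle.load(open('cams.pkl','rb'))
f=lambda c:cv2.resize(cv2.convertScaleAbs(c["image"][235:295,180:240],alpha=1.6),(400,400),interpolation=cv2.INTER_CUBIC)
cv2.imwrite('pics/e.png',np.hstack([f(d['scene']),f(bot.camera('scene'))]))
E
```

```text
(no output)
```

View pics/e.png

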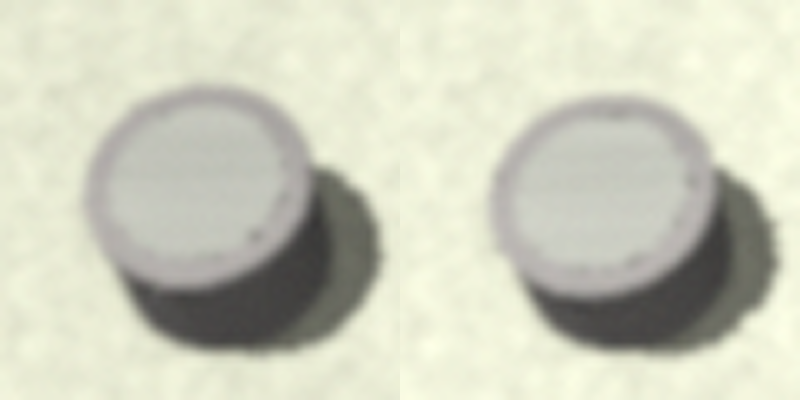

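The lid centre has dropped about 1.4 px, from (200,187) to (603,196) in the crop, and the lid looks level. Together with the hard stop at TCP z = 0.071, that means it is home. Next I'll lower onto the handle and close.

>>> apply_moves(commands=[[0,0,0.78,0],[0,0,0.78,0],[0,0,0.78,0],[0,0,0.78,0],[0,0,0.78,0]])

```text
clock: 8.37
eef_pos: [0.5627, 0.1897, 0.1139]
tool_rot: [0.767, 0.641, 0.0, 0.0]
ft_force: [1.1, -0.2, 0.7]
grip_width: 0.0854
grasp_force: 0.0
```

>>> apply_moves(commands=[[0,0,0,0],[0,0,0,0],[0,0,0,0],[0,0,0,0],[0,0,0,0]], claw=1)

```text
clock: 8.78
eef_pos: [0.5634, 0.1908, 0.1157]
tool_rot: [0.767, 0.642, 0.001, 0.0]
ft_force: [-0.5, -0.1, 0.0]
grip_width: 0.0257
grasp_force: 0.0
```

>>> apply_moves(commands=[[0,0,0,0],[0,0,0,0],[0,0,0,0],[0,0,0,0],[0,0,0,0]])

```text
clock: 9.2
eef_pos: [0.5599, 0.1915, 0.1154]
tool_rot: [0.767, 0.642, -0.001, -0.002]
ft_force: [-8.5, 0.6, 7.6]
grip_width: 0.0088
grasp_force: 58.5
```

```bash
python3 -c "
import numpy as np
a=np.radians(14.04+np.linspace(0,45,31));r=.1752
print(np.c_[np.diff(r*np.cos(a)),-np.diff(r*np.sin(a))].__truediv__(.02).round(2).tolist())"
```

```text
[[-0.06, -0.22], [-0.06, -0.22], [-0.07, -0.22], [-0.08, -0.22], [-0.08, -0.21], [-0.09, -0.21], [-0.09, -0.21], [-0.1, -0.21], [-0.1, -0.2], [-0.11, -0.2], [-0.11, -0.2], [-0.12, -0.2], [-0.12, -0.19], [-0.13, -0.19], [-0.13, -0.19], [-0.14, -0.18], [-0.14, -0.18], [-0.15, -0.17], [-0.15, -0.17], [-0.16, -0.17], [-0.16, -0.16], [-0.17, -0.16], [-0.17, -0.15], [-0.17, -0.15], [-0.18, -0.14], [-0.18, -0.14], [-0.19, -0.14], [-0.19, -0.13], [-0.19, -0.13], [-0.2, -0.12]]
```

>>> apply_moves(commands=[[0,-0.06,-0.22,0],[0,-0.06,-0.22,0],[0,-0.07,-0.22,0],[0,-0.08,-0.22,0],[0,-0.08,-0.21,0]])

```text
clock: 9.62
eef_pos: [0.5539, 0.1925, 0.1351]
tool_rot: [0.767, 0.642, -0.001, -0.001]
ft_force: [-4.0, 3.8, -6.7]
grip_width: 0.0085
grasp_force: 58.2
```

>>> apply_moves(commands=[[0,-0.09,-0.21,0],[0,-0.09,-0.21,0],[0,-0.1,-0.21,0],[0,-0.1,-0.2,0],[0,-0.11,-0.2,0]])

```text
clock: 10.03
eef_pos: [0.5449, 0.194, 0.1561]
tool_rot: [0.767, 0.642, -0.001, -0.001]
ft_force: [-4.1, 3.2, -5.5]
grip_width: 0.0085
grasp_force: 58.4
```

Forces are small, so I'll carry on along the arc.

>>> apply_moves(commands=[[0,-0.11,-0.2,0],[0,-0.12,-0.2,0],[0,-0.12,-0.19,0],[0,-0.13,-0.19,0],[0,-0.13,-0.19,0]])

```text
clock: 10.45
eef_pos: [0.5331, 0.196, 0.176]
tool_rot: [0.767, 0.642, -0.001, -0.001]
ft_force: [-3.9, 3.1, -7.8]
grip_width: 0.009
grasp_force: 58.3
```

>>> apply_moves(commands=[[0,-0.14,-0.18,0],[0,-0.14,-0.18,0],[0,-0.15,-0.17,0],[0,-0.15,-0.17,0],[0,-0.16,-0.17,0]])

```text
clock: 10.87
eef_pos: [0.5192, 0.1984, 0.1938]
tool_rot: [0.767, 0.642, 0.0, 0.0]
ft_force: [-3.2, 2.0, -7.7]
grip_width: 0.0085
grasp_force: 58.3
```

>>> apply_moves(commands=[[0,-0.16,-0.16,0],[0,-0.17,-0.16,0],[0,-0.17,-0.15,0],[0,-0.17,-0.15,0],[0,-0.18,-0.14,0]])

```text
clock: 11.28
eef_pos: [0.5034, 0.2012, 0.2096]
tool_rot: [0.767, 0.641, 0.001, 0.001]
ft_force: [0.6, 0.3, -7.0]
grip_width: 0.0084
grasp_force: 58.4
```

>>> apply_moves(commands=[[0,-0.18,-0.14,0],[0,-0.19,-0.14,0],[0,-0.19,-0.13,0],[0,-0.19,-0.13,0],[0,-0.2,-0.12,0]])

```text
clock: 11.7
eef_pos: [0.4856, 0.2043, 0.2236]
tool_rot: [0.767, 0.641, 0.002, 0.002]
ft_force: [3.7, -3.8, 2.8]
grip_width: 0.0084
grasp_force: 58.5
```

>>> apply_moves(commands=[[0,0,0,0],[0,0,0,0],[0,0,0,0],[0,0,0,0],[0,0,0,0]])

```text
clock: 12.12
eef_pos: [0.4855, 0.2043, 0.2237]
tool_rot: [0.767, 0.641, 0.002, 0.002]
ft_force: [4.0, -5.2, 3.2]
grip_width: 0.0082
grasp_force: 59.1
```

```bash
python3 - <<'E'
from workcell import bot
import cv2,numpy as np
a,s=bot.camera('scene'),bot.camera('side');o=bot.get_obs();e=o['eef_pos'];print(e)
b=e-[0,0,.006];h=np.array([.394,.2205,.0655]);u=np.array([.985,-.174,0])
print('angle',np.degrees(np.arctan2(b[2]-h[2],(b-h)@u))-14.04,'radius',np.hypot(b[2]-h[2],(b-h)@u))
f=lambda c,x,y:cv2.resize(cv2.convertScaleAbs(c["image"][y:y+200,x:x+200],alpha=1.5),(400,400),interpolation=cv2.INTER_CUBIC)
cv2.imwrite('pics/f.png',np.hstack([f(a,270,60),f(s,270,200)]))
E
```

```text
[0.48555847 0.20429789 0.2236495 ]
angle 44.52385187436602 radius 0.1783234719557254
```

View pics/f.png

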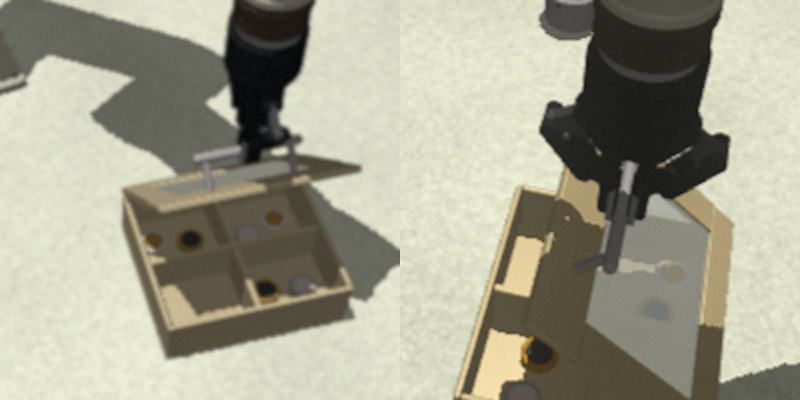

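The lid is open at about 44.5° by arm kinematics. The bar is between the pads, the readings are steady and nothing touches the case, so I'm handing in.

```bash
python3 -c "
from workcell import bot
print(bot.job_done())"
```

```text
the job is handed in; nothing more can be done
None
```

I pressed the tin's lid home and handed the job in with the gripper holding the case lid open at about 44.5°, worked out from the arm's position. The hand-in returned no verdict, so I can't confirm a pass.

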